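# Finish the pyramid of label rolls

## Task

Finish the pyramid of label rolls in the wooden rack: two full-size rolls that lie loose on the table are missing from it (the thin roll does not belong). Lay one in the open saddle of the second row, beside the roll already there, and then the other on top, in the saddle between the two. Both must lie the same way as the rolls in the rack, with their ends roughly in line with them, and the pyramid must stand by itself when you let go.

Things in the scene. Friction and masses are not known exactly. Their poses are not given: they have to be found in the camera images.
- spare_a_mid (a point): centre of a loose full-size label roll: a solid, rigid white paper cylinder, 52 mm diameter, 54 mm long, 0.1 to 0.2 kg, flat ends with a brown core ring. It lies on its side on the table, centre 26 mm up. Its x axis runs along the roll, horizontal; y and z turn as it rolls. Held by its two flat ends it can be set down without the fingers meeting neighbouring rolls.
- spare_b_mid (a point): centre of the other loose full-size label roll, identical to the first and with the same axes; either roll may go in either place. A third loose roll, equally long but only 32 mm in diameter, is a bystander.
- open_saddle (a point): where the centre of the second-row roll belongs, 78 mm above the table. x = the way the rack's rolls lie, z = up. The rack is a fixed plywood board with dowels; its bottom row has 3 loose full-size rolls side by side, centres 34 mm up, 56 mm apart; this point is midway above two of them. The roll already in the second row is 56 mm to its +y side. Their ends are 27 mm either way in x.
- top_place (a point): where the centre of the top roll belongs: 122 mm above the table, midway between and 44 mm above the two rolls of the second row (28 mm to the +y side of open_saddle); axes as open_saddle's: x = along the rolls, z = up.
Not all that is in view belongs to the job. Leave any turquoise look-alike of the part that bears spare_a_mid alone.

How it is judged:
By the outcome, as a careful person would: the job done as asked, in the order asked, and still so for the second after the job is handed in, with the robot touching nothing.
It also fails if it takes over 58 s, if anything falls off the work surface, if the arm or the gripper's body presses on something with over 40 N, if the wrist force passes 120 N, or if a joint passes its speed limit or range.

## Robot

A 7-joint arm with a two-finger parallel gripper is mounted at the origin on a cart in front of the work surface, level with it; the furniture and walls round the work are solid. World frame = base frame: x ahead of the robot, y to its left, z up, the work surface at z = 0. Lengths are in m, angles in degrees, forces in N, time in s.
With the tool pointing down it reaches from about 0.425 to 1.025 m from the base axis. Payload 9.4 kg.
Tool frame: the origin (TCP) lies midway between the tips of the shut fingers; the grasp point (between the pads) lies behind it (hold_point_z is the z of the grasp point in the tool frame, in m); z points along the fingers, y is the line along which they close (so a half turn about z gives the same grasp; the last joint's range is limited). The gripper opens to 85 mm and grips with 20 to 120 N. Pads are 22 mm wide; open, the fingers measure 114 mm over their backs; the gripper's body (76 mm by 85 mm) begins 54 mm behind the grasp point. The pads swing forward as they close: fully open they stand 13 mm farther back than shut.
Start: joints at [-78.879, 34.337, -0.143, 91.639, 0.103, 54.024, -4.572], TCP at [0.194, 0.699, 0.231] pointing down, gripper open.
Joint ranges: [-147.43, 147.43], [-19.82, 112.94], [-74.19, 73.91], [6.32, 146.72], [-59.91, 239.91], [6.04, 106.73], [-150.56, 150.56]. Speed limits (degrees/s): [127.2, 127.2, 172.46, 172.46, 180, 180, 180].

## Interface

Orientations are given as a 3x3 rotation matrix whose columns are the frame's x, y, z axes.
In Python, from cell import observe, read_camera, camera_info, close_job, trace, hold_point_z gives the robot as it stands.
- The arm moves only by the tool apply_moves, never from a script. Its argument "series" is a list of rows, each an object of numbers: "tx", "ty", "tz": the shift along the world's x, y, z scaled (see below); "ax", "ay", "az": the turn, a rotation vector about the world's x, y, z scaled (see below); "jaw": the opening, from 0 (shut) to 1 (fully open). In form: [{"tx": .., "ty": .., "tz": .., "ax": .., "ay": .., "az": .., "jaw": ..}, ...]. A call has 1 to 20 rows; each row shifts and turns the commanded pose from where the row before left it; what a row does not reach is not made up. The controller multiplies each number of a shift by 2.5 cm and each number of a turn by 90 degrees. A row lasts 1/8 s, in which the tool goes at most 62.5 mm and 10.7 degrees, less where a joint would pass 70% of its speed; a pose out of reach is approached as far as the arm can. A call with a number of a shift or a turn outside -1 to 1 is refused whole. A call with a gripper value outside its range is refused whole. The fingers move at their own pace and stop on an object; "force" is the grip in N (left out, the last holds). Time passes only in rows, so rows that do not move let the fingers close. It gives the time, the measured TCP pose, the force, the opening and the grip force at its end, in the units of the state.
- observe(): the state, without advancing time (a new reading comes with each control period).
- read_camera(name): name is "side" or "top"; returns (picture, depth): 400x640x3 uint8, red, green, blue; 400x640 float32, m along the optical axis (not along the pixel's ray), 0 where there is no reading.
- camera_info(name): a dict with "intrinsics" (3x3 intrinsics, pixels), "pose" (4x4, takes a point from camera to world coordinates). Camera axes: x right, y down, z forward; pixel columns grow to the right and rows downward; lengths in m; the calibration is good to about 2 mm. A picture is of the moment at which its call begins. camera_info takes no time and is no camera call.
- close_job(): hands the job in; it is judged then, once.
Trained networks look in the newest picture that a camera, given by its name, has taken for a name from the list of things; names that differ only in an ending like _2 or _b are one class to them, and where a whole thing is asked for, a point or a joint stands for the part that bears it (a point fixed in the world has none). Each returns a list of dicts, best first, with "p" (0 to 1); they miss things now and then, are a little off and sometimes report something else, mostly with a low value. They report only what shows in the picture. A call takes as long as a camera call. They do not tell look-alikes from the thing itself.
- trace(camera, target): "region" (400x640 bool, what is visible of it) and "rect" ([left, top, width, height] in pixels, round what is visible of it).
The state is a dict: "clock": time; "qpos": joint angles; "dq": joint speeds; "effort": joint torques, N m; "position": TCP position; "ee_rot": TCP orientation; "force": force on the tool from outside, world axes, zero at the start; "ft_torque": the same for the moment, N m; "finger_gap": opening from 0.0 (shut) to 1.0 (fully open); "finger_force": force on a finger pad.
Only numpy, scipy, OpenCV 4.12 (cv2) and the standard library are available. Lean on these libraries where they do the work, as an engineer would, in place of code of your own. Each camera call takes 0.05 s, during which the arm holds its last target. There are 200 camera calls.

## Working session

There is one attempt and no reset: what is moved stays moved. The work goes in short steps, Python scripts to look and compute and a tool call to move; the robot and the scene stay as the last step left them, time stands still between calls to the robot, and variables do not carry over. Pictures are saved under pics/ and viewed, at most 10 in all, crops included, and the job is handed in when it is done.

Besides the shell and the picture viewer there is one more tool, called after "Emit:" by a JSON object that holds its "op" and its "data". apply_moves: Moves the arm, as the interface text tells. Shifts and turns lie within -1 to 1; 1 stands for 2.5 cm of shift or 90 degrees of turn. Its arguments: {"type":"object","properties":{"series":{"type":"array","items":{"type":"object","properties":{"tx":{"type":"number"},"ty":{"type":"number"},"tz":{"type":"number"},"ax":{"type":"number"},"ay":{"type":"number"},"az":{"type":"number"},"jaw":{"type":"number"}}}},"force":{"type":"number"}},"required":["series"]}

```bash
mkdir -p pics
cat > h.py <<'E'
import numpy as np, cv2
from cell import *
def cloud(cam,d):
    i=camera_info(cam);K=np.array(i['intrinsics']);T=np.array(i['pose'])
    v,u=np.mgrid[:400,:640]
    P=np.stack([(u-K[0,2])/K[0,0]*d,(v-K[1,2])/K[1,1]*d,d],-1)
    return P@T[:3,:3].T+T[:3,3]
def save(n,im): cv2.imwrite('pics/'+n,im[...,::-1])
E
python3 - <<'E'
from h import *
o=observe();print(o['position'],o['ee_rot'],hold_point_z if not callable(hold_point_z) else hold_point_z(),o['force'],o['clock'])
for c in('top','side'):
    im,d=read_camera(c);save(c+'0.png',im);X=cloud(c,d);np.savez(c+'0.npz',im=im,X=X,d=d)
    print(c,np.array(camera_info(c)['pose']).round(3).tolist())
    for t in('spare_a_mid',):
        for r in trace(c,t):
            m=r['region']&(d>0);p=X[m]
            print(t,r['rect'],round(r['p'],2),np.median(p,0).round(3),p.min(0).round(3),p.max(0).round(3),im[m].mean(0).round())
E
```

```text
[0.19377384 0.69812907 0.23042666] [[-9.63604449e-01  2.67331960e-01 -2.99638560e-04]
 [ 2.67332102e-01  9.63603264e-01 -1.51559777e-03]
 [-1.16435028e-04 -1.54053976e-03 -9.99998807e-01]] -0.0187 [-0.23665849  0.30160774  0.08210568] 0.0
top [[-0.022, -0.994, 0.108, 0.45], [-1.0, 0.024, 0.02, 0.054], [-0.023, -0.108, -0.994, 1.041], [0.0, 0.0, 0.0, 1.0]]
spare_a_mid [417.8, 179.5, 21.0, 21.9] 0.96 [ 0.572 -0.191  0.05 ] [ 0.546 -0.222 -0.001] [ 0.601 -0.169  0.058] [216. 200. 173.]
spare_a_mid [284.9, 183.1, 28.4, 28.5] 0.8 [0.57  0.144 0.049] [ 0.539  0.11  -0.006] [0.61  0.185 0.058] [ 91. 139. 123.]
side [[-0.924, -0.256, 0.283, 0.308], [-0.381, 0.628, -0.678, 0.642], [-0.004, -0.735, -0.678, 0.695], [0.0, 0.0, 0.0, 1.0]]
spare_a_mid [273.4, 246.6, 35.4, 33.1] 0.83 [0.565 0.155 0.044] [ 0.537  0.112 -0.002] [0.614 0.178 0.056] [109. 169. 153.]
spare_a_mid [338.6, 160.1, 22.2, 14.9] 0.8 [ 0.57  -0.182  0.04 ] [ 0.544 -0.286 -0.004] [ 0.611 -0.169  0.056] [223. 217. 203.]
```

Run:
```python
import cv2,numpy as np
a=cv2.imread('pics/top0.png');b=cv2.imread('pics/side0.png')
cv2.imwrite('pics/t0.png',cv2.resize(a[80:330,180:513],(800,600),interpolation=2))
```

```text
(no output)
```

View pics/t0.png

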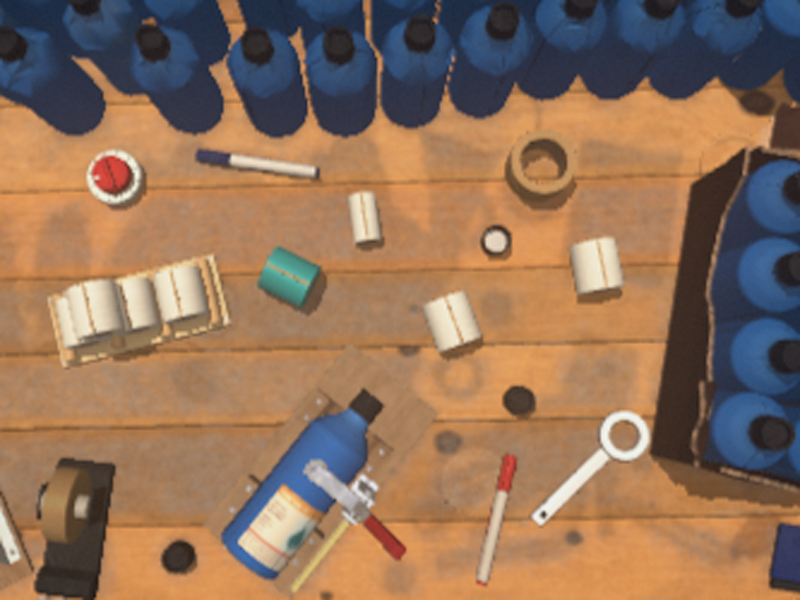

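View pics/side0.png

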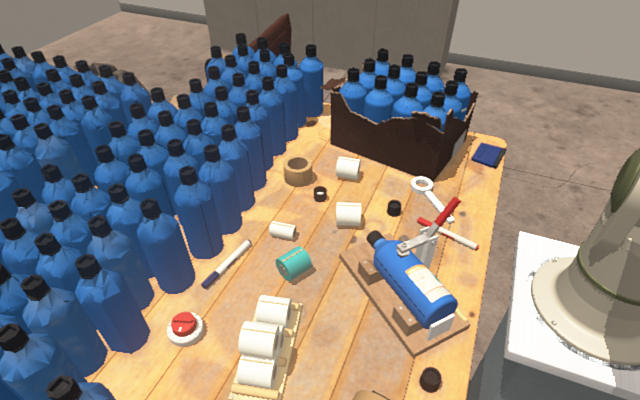

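The picture shows these candidates, in full top pixels. The white full-size rolls are at about (429,190) and (369,214). The thin roll at (332,171) is rejected for its diameter and the turquoise one at (301,195) for its colour. The rack rolls are around (238,207), with the second-row roll at (220,208) and the open saddle to its right. Next I fit cylinders to both clouds.

```bash
cat >> h.py <<'E'
from scipy.optimize import least_squares
def sdf(P,c,yaw,r=.026,h=.027):
    a=np.array([np.cos(yaw),np.sin(yaw),0]);q=P-c
    l=abs(q@a)-h; R=np.sqrt(np.maximum((q**2).sum(1)-(q@a)**2,0))-r
    return np.minimum(np.maximum(l,R),0)+np.hypot(np.maximum(l,0),np.maximum(R,0))
def white(im): 
    s=cv2.cvtColor(im,cv2.COLOR_RGB2HSV); return (s[...,1]<75)&(s[...,2]>120)
def pts(f,c,rad,zmin,zmax=.2):
    X=f['X'];m=white(f['im'])&(f['d']>0)&(np.hypot(X[...,0]-c[0],X[...,1]-c[1])<rad)&(X[...,2]>zmin)&(X[...,2]<zmax)
    return X[m]
def fit(P,offs,x0):   # offs: (y',z') offsets of cylinders; x0 x,y,z,yaw
    offs=np.array(offs)
    def f(p):
        n=np.array([-np.sin(p[3]),np.cos(p[3]),0])
        return np.min([abs(sdf(P,p[:3]+o[0]*n+[0,0,o[1]],p[3])) for o in offs],0)
    r=least_squares(f,x0,loss='soft_l1',f_scale=.002,x_scale=[.01,.01,.01,.1])
    return r.x,np.median(f(r.x))
RACK=[(-.028,-.044),(.028,-.044),(.084,-.044),(.056,0)]
E
python3 - <<'E'
from h import *
F={c:dict(np.load(c+'0.npz')) for c in('top','side')}
for n,px in(('a',(190,429)),('b',(214,369)),('rack',(209,237))):
    c=F['top']['X'][px][:2]; print(n,c)
    for k in('top','side','both'):
        P=np.vstack([pts(F[j],c,.12 if n=='rack' else .05,.02) for j in F if k in(j,'both')])
        best=None
        for yaw in np.radians([-30,-10,10,30]):
            x,e=fit(P,RACK if n=='rack' else [(0,0)],[c[0],c[1]-(.025 if n=='rack' else 0),.078 if n=='rack' else .026,yaw])
            if best is None or e<best[1]: best=(x,e)
        x,e=best;print(k,len(P),x[:3].round(4),np.degrees(x[3]).round(1),'err',e.round(4))
E
```

```text
a [ 0.57472195 -0.19600168]
top 366 [ 0.5755 -0.1988  0.0276] 7.9 err 0.001
side 390 [ 0.5746 -0.2004  0.0263] 9.0 err 0.0012
both 756 [ 0.5749 -0.1998  0.0271] 8.6 err 0.0012
b [ 0.51576101 -0.03785466]
top 362 [ 0.5185 -0.0358  0.0274] 18.1 err 0.0009
side 505 [ 0.516  -0.0379  0.0261] 19.1 err 0.0009
both 867 [ 0.5183 -0.0368  0.0267] 18.6 err 0.001
rack [0.53664299 0.30651144]
top 1172 [0.548  0.2921 0.0791] 13.2 err 0.0009
side 3335 [0.5469 0.2906 0.0783] 13.4 err 0.0006
both 4507 [0.547  0.2908 0.0784] 13.4 err 0.0007
```

Run:
```python
import cv2,numpy as np
a=cv2.imread('pics/top0.png');b=cv2.imread('pics/side0.png')
l=cv2.resize(a[160:250,195:285],(400,400),interpolation=2);r=cv2.resize(b[285:400,215:330],(400,400),interpolation=2)
l2=cv2.resize(a[165:240,340:450],(400,200)[::1],interpolation=2);r2=cv2.resize(b[140:250,290:400],(400,200),interpolation=2)
cv2.imwrite('pics/c0.png',np.vstack([np.hstack([l,r]),np.hstack([l2,r2])]))
```

```text
(no output)
```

View pics/c0.png

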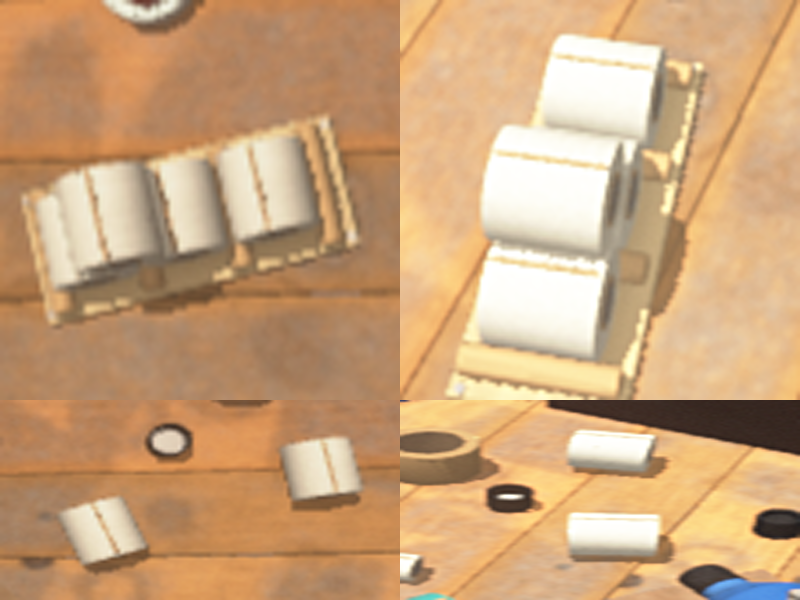

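Both views agree to about 2 mm. Roll b is at (0.518,-0.037), yaw 18.6°. Roll a is at (0.575,-0.200), yaw 8.6°. The open saddle is at (0.547,0.291,0.078), yaw 13.4°. The close crop confirms both picks are full-size white rolls and that the saddle is open. I fetch b first.

Emit:
{"op": "apply_moves", "data": {"series": [{"tx":0.8,"ty":-1,"az":-0.03,"jaw":1},{"tx":0.8,"ty":-1,"az":-0.03,"jaw":1},{"tx":0.8,"ty":-1,"az":-0.03,"jaw":1},{"tx":0.8,"ty":-1,"az":-0.03,"jaw":1},{"tx":0.8,"ty":-1,"az":-0.03,"jaw":1},{"tx":0.8,"ty":-1,"az":-0.03,"jaw":1},{"tx":0.8,"ty":-1,"az":-0.03,"jaw":1},{"tx":0.8,"ty":-1,"az":-0.03,"jaw":1},{"tx":0.8,"ty":-1,"az":-0.03,"jaw":1},{"tx":0.8,"ty":-1,"az":-0.03,"jaw":1},{"tx":0.8,"ty":-1,"az":-0.03,"jaw":1},{"tx":0.8,"ty":-1,"az":-0.03,"jaw":1},{"tx":0.8,"ty":-1,"az":-0.03,"jaw":1},{"tx":0.3,"ty":-1,"az":-0.03,"jaw":1},{"tx":0.3,"ty":-1,"az":-0.03,"jaw":1},{"tx":0.3,"ty":-1,"az":-0.03,"jaw":1},{"tx":0.3,"ty":-1,"az":-0.03,"jaw":1},{"tx":0.3,"ty":-1,"az":-0.03,"jaw":1},{"tx":0.3,"ty":-1,"az":-0.03,"jaw":1},{"tx":0.3,"ty":-1,"az":-0.05,"jaw":1}]}}

```text
validation failed for argument at $.se...
```

Emit:
{"op": "apply_moves", "data": {"series": [{"tx":0.8,"ty":-1.0,"tz":0.0,"ax":0.0,"ay":0.0,"az":-0.03,"jaw":1.0}]}}

```text
clock: 0.32
position: [0.2116, 0.6748, 0.2306]
ee_rot: [[-0.951, 0.31, -0.002], [0.31, 0.951, 0.0], [0.002, -0.0, -1.0]]
force: [1.2, -1.4, -0.4]
finger_gap: 1.001
finger_force: 0.0
```

Emit:
{"op": "apply_moves", "data": {"series": [{"tx":0.8,"ty":-1.0,"tz":0.0,"ax":0.0,"ay":0.0,"az":-0.03,"jaw":1.0},{"tx":0.8,"ty":-1.0,"tz":0.0,"ax":0.0,"ay":0.0,"az":-0.03,"jaw":1.0},{"tx":0.8,"ty":-1.0,"tz":0.0,"ax":0.0,"ay":0.0,"az":-0.03,"jaw":1.0},{"tx":0.8,"ty":-1.0,"tz":0.0,"ax":0.0,"ay":0.0,"az":-0.03,"jaw":1.0},{"tx":0.8,"ty":-1.0,"tz":0.0,"ax":0.0,"ay":0.0,"az":-0.03,"jaw":1.0},{"tx":0.8,"ty":-1.0,"tz":0.0,"ax":0.0,"ay":0.0,"az":-0.03,"jaw":1.0},{"tx":0.8,"ty":-1.0,"tz":0.0,"ax":0.0,"ay":0.0,"az":-0.03,"jaw":1.0},{"tx":0.8,"ty":-1.0,"tz":0.0,"ax":0.0,"ay":0.0,"az":-0.03,"jaw":1.0},{"tx":0.8,"ty":-1.0,"tz":0.0,"ax":0.0,"ay":0.0,"az":-0.03,"jaw":1.0},{"tx":0.8,"ty":-1.0,"tz":0.0,"ax":0.0,"ay":0.0,"az":-0.03,"jaw":1.0},{"tx":0.8,"ty":-1.0,"tz":0.0,"ax":0.0,"ay":0.0,"az":-0.03,"jaw":1.0},{"tx":0.8,"ty":-1.0,"tz":0.0,"ax":0.0,"ay":0.0,"az":-0.03,"jaw":1.0},{"tx":0.3,"ty":-1.0,"tz":0.0,"ax":0.0,"ay":0.0,"az":-0.03,"jaw":1.0},{"tx":0.3,"ty":-1.0,"tz":0.0,"ax":0.0,"ay":0.0,"az":-0.03,"jaw":1.0},{"tx":0.3,"ty":-1.0,"tz":0.0,"ax":0.0,"ay":0.0,"az":-0.03,"jaw":1.0},{"tx":0.3,"ty":-1.0,"tz":0.0,"ax":0.0,"ay":0.0,"az":-0.03,"jaw":1.0},{"tx":0.3,"ty":-1.0,"tz":0.0,"ax":0.0,"ay":0.0,"az":-0.03,"jaw":1.0},{"tx":0.3,"ty":-1.0,"tz":0.0,"ax":0.0,"ay":0.0,"az":-0.03,"jaw":1.0},{"tx":0.3,"ty":-1.0,"tz":0.0,"ax":0.0,"ay":0.0,"az":-0.03,"jaw":1.0},{"tx":0.3,"ty":-1.0,"tz":0.0,"ax":0.0,"ay":0.0,"az":-0.03,"jaw":1.0}]}}

```text
clock: 2.82
position: [0.5144, 0.1719, 0.2313]
ee_rot: [[-0.302, 0.953, 0.0], [0.953, 0.302, -0.0], [-0.0, 0.0, -1.0]]
force: [-0.1, 0.2, 0.2]
finger_gap: 1.002
finger_force: 0.0
```

Emit:
{"op": "apply_moves", "data": {"series": [{"tx":0.15,"ty":-1.0,"tz":0.0,"ax":0.0,"ay":0.0,"az":0.01,"jaw":1.0},{"tx":0.0,"ty":-1.0,"tz":0.0,"ax":0.0,"ay":0.0,"az":0.0,"jaw":1.0},{"tx":0.0,"ty":-1.0,"tz":0.0,"ax":0.0,"ay":0.0,"az":0.0,"jaw":1.0},{"tx":0.0,"ty":-1.0,"tz":0.0,"ax":0.0,"ay":0.0,"az":0.0,"jaw":1.0},{"tx":0.0,"ty":-1.0,"tz":-0.5,"ax":0.0,"ay":0.0,"az":0.0,"jaw":1.0},{"tx":0.0,"ty":-1.0,"tz":-0.5,"ax":0.0,"ay":0.0,"az":0.0,"jaw":1.0},{"tx":0.0,"ty":-1.0,"tz":-0.5,"ax":0.0,"ay":0.0,"az":0.0,"jaw":1.0},{"tx":0.0,"ty":-1.0,"tz":-0.5,"ax":0.0,"ay":0.0,"az":0.0,"jaw":1.0},{"tx":0.0,"ty":-0.4,"tz":-1.0,"ax":0.0,"ay":0.0,"az":0.0,"jaw":1.0},{"tx":0.0,"ty":0.0,"tz":-1.0,"ax":0.0,"ay":0.0,"az":0.0,"jaw":1.0},{"tx":0.0,"ty":0.0,"tz":-1.0,"ax":0.0,"ay":0.0,"az":0.0,"jaw":1.0},{"tx":0.0,"ty":0.0,"tz":-1.0,"ax":0.0,"ay":0.0,"az":0.0,"jaw":1.0},{"tx":0.0,"ty":0.0,"tz":0.0,"ax":0.0,"ay":0.0,"az":0.0,"jaw":1.0}]}}

```text
clock: 4.45
position: [0.5168, -0.0373, 0.08]
ee_rot: [[-0.319, 0.948, -0.003], [0.948, 0.319, -0.0], [0.001, -0.003, -1.0]]
force: [-0.4, -0.3, 0.0]
finger_gap: 0.998
finger_force: 0.0
```

Run:
```python
from h import *
im,d=read_camera('side');save('s1.png',cv2.resize(im[110:270,260:440],(675,600),interpolation=2))
o=observe();print(o['position'],np.degrees(np.arctan2(o['ee_rot'][1][1],o['ee_rot'][0][1])))
```

```text
[ 0.51731368 -0.0372033   0.08093992] 18.60342235377696
```

View pics/s1.png

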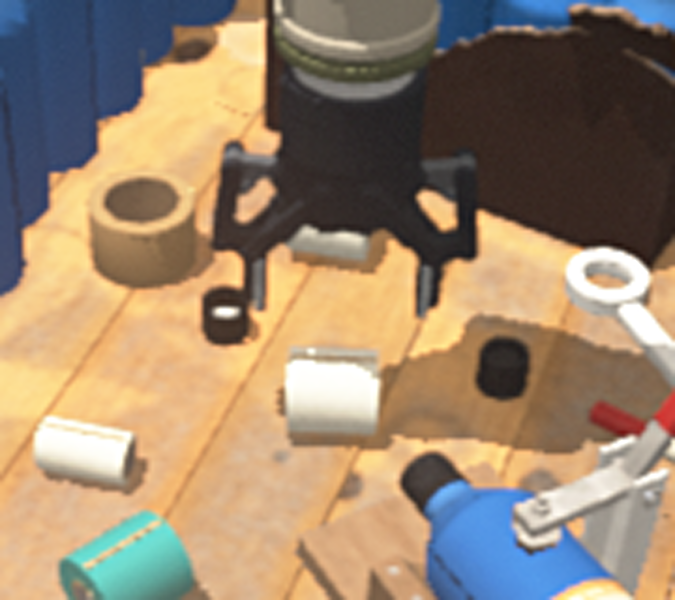

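The open fingers straddle roll b, with tips at crop (258,300) and (425,305) and the roll at (332,395). I descend and grip.

Emit:
{"op": "apply_moves", "data": {"series": [{"tx":0.0,"ty":0.0,"tz":-1.0,"ax":0.0,"ay":0.0,"az":0.0,"jaw":1.0},{"tx":0.0,"ty":0.0,"tz":-1.0,"ax":0.0,"ay":0.0,"az":0.0,"jaw":1.0},{"tx":0.0,"ty":0.0,"tz":-0.8,"ax":0.0,"ay":0.0,"az":0.0,"jaw":1.0},{"tx":0.0,"ty":0.0,"tz":0.0,"ax":0.0,"ay":0.0,"az":0.0,"jaw":0.7},{"tx":0.0,"ty":0.0,"tz":0.0,"ax":0.0,"ay":0.0,"az":0.0,"jaw":0.5},{"tx":0.0,"ty":0.0,"tz":0.0,"ax":0.0,"ay":0.0,"az":0.0,"jaw":0.4},{"tx":0.0,"ty":0.0,"tz":0.0,"ax":0.0,"ay":0.0,"az":0.0,"jaw":0.4},{"tx":0.0,"ty":0.0,"tz":0.0,"ax":0.0,"ay":0.0,"az":0.0,"jaw":0.4}], "force": 30}}

```text
clock: 5.5
position: [0.5183, -0.0366, 0.0124]
ee_rot: [[-0.32, 0.947, 0.002], [0.947, 0.32, -0.0], [-0.001, 0.002, -1.0]]
force: [-1.3, -1.4, 7.6]
finger_gap: 0.631
finger_force: 32.7
```

Emit:
{"op": "apply_moves", "data": {"series": [{"tx":0.0,"ty":0.0,"tz":0.5,"ax":0.0,"ay":0.0,"az":0.0,"jaw":0.4},{"tx":0.0,"ty":0.0,"tz":1.0,"ax":0.0,"ay":0.0,"az":0.0,"jaw":0.4},{"tx":0.0,"ty":0.0,"tz":1.0,"ax":0.0,"ay":0.0,"az":0.0,"jaw":0.4},{"tx":0.0,"ty":0.0,"tz":1.0,"ax":0.0,"ay":0.0,"az":0.0,"jaw":0.4},{"tx":0.1,"ty":0.5,"tz":1.0,"ax":0.0,"ay":0.0,"az":0.0,"jaw":0.4},{"tx":0.1,"ty":1.0,"tz":1.0,"ax":0.0,"ay":0.0,"az":-0.01,"jaw":0.4},{"tx":0.1,"ty":1.0,"tz":0.5,"ax":0.0,"ay":0.0,"az":-0.01,"jaw":0.4},{"tx":0.1,"ty":1.0,"tz":0.0,"ax":0.0,"ay":0.0,"az":-0.01,"jaw":0.4},{"tx":0.1,"ty":1.0,"tz":0.0,"ax":0.0,"ay":0.0,"az":-0.01,"jaw":0.4},{"tx":0.1,"ty":1.0,"tz":0.0,"ax":0.0,"ay":0.0,"az":-0.01,"jaw":0.4},{"tx":0.1,"ty":1.0,"tz":0.0,"ax":0.0,"ay":0.0,"az":-0.01,"jaw":0.4},{"tx":0.1,"ty":1.0,"tz":0.0,"ax":0.0,"ay":0.0,"az":0.0,"jaw":0.4},{"tx":0.1,"ty":1.0,"tz":0.0,"ax":0.0,"ay":0.0,"az":0.0,"jaw":0.4},{"tx":0.1,"ty":1.0,"tz":0.0,"ax":0.0,"ay":0.0,"az":0.0,"jaw":0.4},{"tx":0.1,"ty":1.0,"tz":0.0,"ax":0.0,"ay":0.0,"az":0.0,"jaw":0.4},{"tx":0.1,"ty":1.0,"tz":0.0,"ax":0.0,"ay":0.0,"az":0.0,"jaw":0.4},{"tx":0.0,"ty":1.0,"tz":0.0,"ax":0.0,"ay":0.0,"az":0.0,"jaw":0.4},{"tx":0.0,"ty":0.6,"tz":-0.5,"ax":0.0,"ay":0.0,"az":0.0,"jaw":0.4},{"tx":0.0,"ty":0.0,"tz":-1.0,"ax":0.0,"ay":0.0,"az":0.0,"jaw":0.4},{"tx":0.0,"ty":0.0,"tz":0.0,"ax":0.0,"ay":0.0,"az":0.0,"jaw":0.4}]}}

```text
clock: 8.0
position: [0.5462, 0.2905, 0.1215]
ee_rot: [[-0.23, 0.973, -0.004], [0.973, 0.23, -0.003], [-0.002, -0.004, -1.0]]
force: [0.9, 0.1, -1.9]
finger_gap: 0.629
finger_force: 32.4
```

Run:
```python
from h import *
im,d=read_camera('side');save('s2.png',cv2.resize(im[220:400,180:380],(660,594),interpolation=2))
F={'side':dict(im=im,d=d,X=cloud('side',d))}
im,d=read_camera('top');F['top']=dict(im=im,d=d,X=cloud('top',d))
o=observe();p=np.array(o['position']);yaw=np.arctan2(o['ee_rot'][1][1],o['ee_rot'][0][1]);print(p,np.degrees(yaw),o['finger_gap'])
for k in F:
    P=pts(F[k],p[:2],.045,p[2]-.012,p[2]+.042)
    print(k,len(P),fit(P,[(0,0)],[p[0],p[1],p[2]+.014,yaw]) if len(P)>20 else '')
```

```text
[0.54772332 0.29051333 0.12357114] 13.238126606837454 0.6241716401300689
side 1116 (array([0.54484456, 0.28965651, 0.13540867, 0.23132011]), np.float64(0.0005492831547777265))
top 160 (array([0.54787013, 0.29190371, 0.13823084, 0.22180306]), np.float64(0.0007585180295034029))
```

View pics/s2.png

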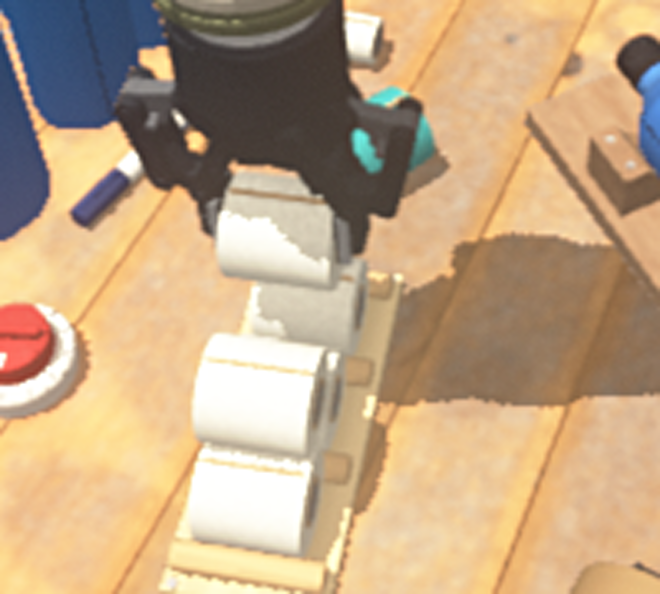

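The roll is held square at crop (275,230), above the open saddle. In both views it lies within about 2 mm of the fitted place, so I lower it with a small correction.

Emit:
{"op": "apply_moves", "data": {"series": [{"tx":0.04,"ty":0.02,"tz":-0.6,"ax":0.0,"ay":0.0,"az":0.0,"jaw":0.4},{"tx":0.0,"ty":0.0,"tz":-0.6,"ax":0.0,"ay":0.0,"az":0.0,"jaw":0.4},{"tx":0.0,"ty":0.0,"tz":-0.5,"ax":0.0,"ay":0.0,"az":0.0,"jaw":0.4},{"tx":0.0,"ty":0.0,"tz":-0.3,"ax":0.0,"ay":0.0,"az":0.0,"jaw":0.4},{"tx":0.0,"ty":0.0,"tz":-0.2,"ax":0.0,"ay":0.0,"az":0.0,"jaw":0.4},{"tx":0.0,"ty":0.0,"tz":0.0,"ax":0.0,"ay":0.0,"az":0.0,"jaw":0.4},{"tx":0.0,"ty":0.0,"tz":0.0,"ax":0.0,"ay":0.0,"az":0.0,"jaw":0.4}]}}

```text
clock: 8.98
position: [0.5489, 0.2917, 0.0691]
ee_rot: [[-0.23, 0.973, 0.0], [0.973, 0.23, 0.0], [0.0, 0.001, -1.0]]
force: [0.7, 0.2, -2.3]
finger_gap: 0.628
finger_force: 32.6
```

Emit:
{"op": "apply_moves", "data": {"series": [{"tx":0.0,"ty":0.0,"tz":-0.08,"ax":0.0,"ay":0.0,"az":0.0,"jaw":0.4},{"tx":0.0,"ty":0.0,"tz":-0.08,"ax":0.0,"ay":0.0,"az":0.0,"jaw":0.4},{"tx":0.0,"ty":0.0,"tz":0.0,"ax":0.0,"ay":0.0,"az":0.0,"jaw":0.4}]}}

```text
clock: 9.35
position: [0.5486, 0.2916, 0.0647]
ee_rot: [[-0.23, 0.973, -0.0], [0.973, 0.23, -0.0], [-0.0, -0.0, -1.0]]
force: [-0.2, -0.4, -1.4]
finger_gap: 0.629
finger_force: 32.6
```

Emit:
{"op": "apply_moves", "data": {"series": [{"tx":0.0,"ty":0.0,"tz":-0.05,"ax":0.0,"ay":0.0,"az":0.0,"jaw":0.4},{"tx":0.0,"ty":0.0,"tz":0.0,"ax":0.0,"ay":0.0,"az":0.0,"jaw":0.4}]}}

```text
clock: 9.6
position: [0.5488, 0.2915, 0.0643]
ee_rot: [[-0.23, 0.973, 0.0], [0.973, 0.23, 0.0], [0.0, 0.0, -1.0]]
force: [-1.7, -1.8, 6.6]
finger_gap: 0.631
finger_force: 33.6
```

Contact, so I release and rise.

Emit:
{"op": "apply_moves", "data": {"series": [{"tx":0.0,"ty":0.0,"tz":0.0,"ax":0.0,"ay":0.0,"az":0.0,"jaw":0.66},{"tx":0.0,"ty":0.0,"tz":0.0,"ax":0.0,"ay":0.0,"az":0.0,"jaw":0.72},{"tx":0.0,"ty":0.0,"tz":0.0,"ax":0.0,"ay":0.0,"az":0.0,"jaw":0.9},{"tx":0.0,"ty":0.0,"tz":0.0,"ax":0.0,"ay":0.0,"az":0.0,"jaw":1.0},{"tx":0.0,"ty":0.0,"tz":0.3,"ax":0.0,"ay":0.0,"az":0.0,"jaw":1.0},{"tx":0.0,"ty":0.0,"tz":0.7,"ax":0.0,"ay":0.0,"az":0.0,"jaw":1.0},{"tx":0.0,"ty":0.0,"tz":1.0,"ax":0.0,"ay":0.0,"az":0.0,"jaw":1.0},{"tx":0.0,"ty":0.0,"tz":1.0,"ax":0.0,"ay":0.0,"az":0.0,"jaw":1.0},{"tx":0.0,"ty":0.0,"tz":1.0,"ax":0.0,"ay":0.0,"az":0.0,"jaw":1.0},{"tx":0.0,"ty":-1.0,"tz":0.5,"ax":0.0,"ay":0.0,"az":0.0,"jaw":1.0},{"tx":0.0,"ty":-1.0,"tz":0.0,"ax":0.0,"ay":0.0,"az":0.0,"jaw":1.0},{"tx":0.0,"ty":-1.0,"tz":0.0,"ax":0.0,"ay":0.0,"az":0.0,"jaw":1.0},{"tx":0.0,"ty":-1.0,"tz":0.0,"ax":0.0,"ay":0.0,"az":0.0,"jaw":1.0},{"tx":0.0,"ty":-1.0,"tz":0.0,"ax":0.0,"ay":0.0,"az":0.0,"jaw":1.0},{"tx":0.0,"ty":-1.0,"tz":0.0,"ax":0.0,"ay":0.0,"az":0.0,"jaw":1.0},{"tx":0.0,"ty":-1.0,"tz":0.0,"ax":0.0,"ay":0.0,"az":0.0,"jaw":1.0},{"tx":0.0,"ty":-1.0,"tz":0.0,"ax":0.0,"ay":0.0,"az":0.0,"jaw":1.0}]}}

```text
clock: 11.72
position: [0.5479, 0.0889, 0.1752]
ee_rot: [[-0.228, 0.974, -0.002], [0.974, 0.228, -0.001], [-0.0, -0.002, -1.0]]
force: [0.3, -0.7, -0.3]
finger_gap: 1.001
finger_force: 0.0
```

```bash
cat > look.py <<'E'
from h import *
import sys
tag=sys.argv[1]; top=len(sys.argv)>2
F={}
for c in('side','top'):
    im,d=read_camera(c);F[c]=dict(im=im,d=d,X=cloud(c,d))
    if c=='top': t=im[160:250,195:285]
    else: s=im[265:400,195:330]
save(tag+'.png',np.hstack([cv2.resize(t,(400,400),interpolation=2),cv2.resize(s,(400,400),interpolation=2)]))
o=observe();print(o['position'],np.degrees(np.arctan2(o['ee_rot'][1][1],o['ee_rot'][0][1])))
R=RACK+[(0,0)]+([(.028,.044)] if top else [])
for k in F:
    P=pts(F[k],(.541,.318),.12,.02); x,e=fit(P,R,[.547,.2908,.0784,.234]);print(k,len(P),x[:3].round(4),np.degrees(x[3]).round(2),e.round(4))
    n=np.array([-np.sin(x[3]),np.cos(x[3]),0]);D=np.array([abs(sdf(P,x[:3]+a*n+[0,0,b],x[3])) for a,b in R]);w=D.argmin(0)
    for i,(a,b) in enumerate(R):
        Q=P[(w==i)&(D[i]<.012)];c=x[:3]+a*n+[0,0,b]
        if i>2 and len(Q)>40:
            y,e=fit(Q,[(0,0)],[*c,x[3]]);print('  roll',i,len(Q),((y[:3]-c)*1e3).round(1),np.degrees(y[3]).round(1))
E
python3 look.py s3
```

```text
[0.547876   0.08677205 0.17547537] 12.969148970712364
side 3571 [0.547  0.2906 0.0783] 13.45 0.0006
  roll 3 1266 [ 0.1  0.  -0.1] 13.2
  roll 4 1015 [ 0.2  0.  -0.1] 13.6
top 1260 [0.5483 0.292  0.0791] 13.32 0.0008
  roll 3 429 [ 0.1  0.  -0. ] 12.8
  roll 4 431 [0.1 0.1 0. ] 13.4
```

View pics/s3.png

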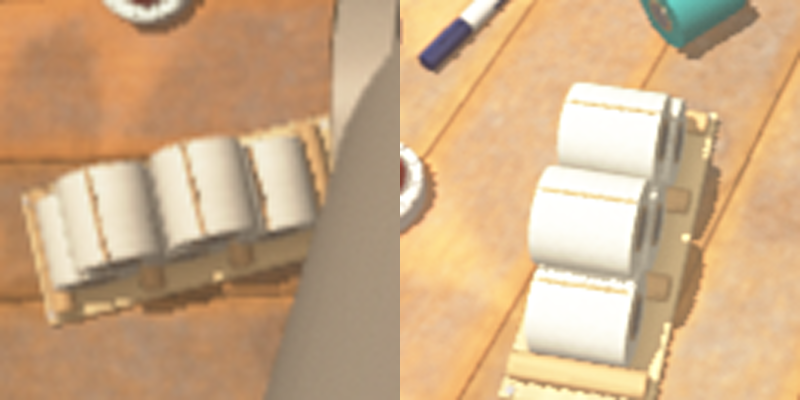

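Both second-row rolls sit within 0.2 mm of the model at crop (105,215) and (200,200). Before fetching a, I check the clearance to the box.

Run:
```python
from h import *
for c in('top','side'):
    X=np.load(c+'0.npz')['X']
    for z in(.04,.07,.1,.13,.17,.21):
        m=(abs(X[...,0]-.575)<.08)&(X[...,2]>z)&(X[...,2]<z+.04)&(X[...,1]<-.15)
        if m.any(): print(c,z,X[m][:,1].max().round(3),m.sum())
```

```text
top 0.04 -0.174 731
top 0.07 -0.278 693
top 0.1 -0.276 1190
top 0.13 -0.274 2843
top 0.17 -0.306 2465
top 0.21 -0.322 1035
side 0.04 -0.174 911
side 0.07 -0.277 728
side 0.1 -0.276 993
side 0.13 -0.276 1443
side 0.17 -0.31 1433
side 0.21 -0.321 404
```

Emit:
{"op": "apply_moves", "data": {"series": [{"tx":0.1,"ty":-1.0,"tz":0.0,"ax":0.0,"ay":0.0,"az":-0.005,"jaw":1.0},{"tx":0.1,"ty":-1.0,"tz":0.0,"ax":0.0,"ay":0.0,"az":-0.005,"jaw":1.0},{"tx":0.1,"ty":-1.0,"tz":0.0,"ax":0.0,"ay":0.0,"az":-0.005,"jaw":1.0},{"tx":0.1,"ty":-1.0,"tz":0.0,"ax":0.0,"ay":0.0,"az":-0.005,"jaw":1.0},{"tx":0.1,"ty":-1.0,"tz":0.0,"ax":0.0,"ay":0.0,"az":-0.005,"jaw":1.0},{"tx":0.1,"ty":-1.0,"tz":0.0,"ax":0.0,"ay":0.0,"az":-0.005,"jaw":1.0},{"tx":0.1,"ty":-1.0,"tz":0.0,"ax":0.0,"ay":0.0,"az":-0.005,"jaw":1.0},{"tx":0.1,"ty":-1.0,"tz":0.0,"ax":0.0,"ay":0.0,"az":-0.005,"jaw":1.0},{"tx":0.1,"ty":-1.0,"tz":-0.5,"ax":0.0,"ay":0.0,"az":-0.005,"jaw":1.0},{"tx":0.1,"ty":-1.0,"tz":-0.5,"ax":0.0,"ay":0.0,"az":-0.005,"jaw":1.0},{"tx":0.08,"ty":-1.0,"tz":-0.5,"ax":0.0,"ay":0.0,"az":0.0,"jaw":1.0},{"tx":0.0,"ty":-0.46,"tz":-1.0,"ax":0.0,"ay":0.0,"az":0.0,"jaw":1.0},{"tx":0.0,"ty":0.0,"tz":-1.0,"ax":0.0,"ay":0.0,"az":0.0,"jaw":1.0},{"tx":0.0,"ty":0.0,"tz":0.0,"ax":0.0,"ay":0.0,"az":0.0,"jaw":1.0},{"tx":0.0,"ty":0.0,"tz":0.0,"ax":0.0,"ay":0.0,"az":0.0,"jaw":1.0}]}}

```text
clock: 13.7
position: [0.5757, -0.1949, 0.0888]
ee_rot: [[-0.153, 0.988, -0.0], [0.988, 0.153, 0.0], [0.0, -0.0, -1.0]]
force: [1.1, -0.6, 0.5]
finger_gap: 0.999
finger_force: 0.0
```

Emit:
{"op": "apply_moves", "data": {"series": [{"tx":-0.02,"ty":-0.19,"tz":0.0,"ax":0.0,"ay":0.0,"az":0.0,"jaw":1.0},{"tx":0.0,"ty":0.0,"tz":-1.0,"ax":0.0,"ay":0.0,"az":0.0,"jaw":1.0},{"tx":0.0,"ty":0.0,"tz":-1.0,"ax":0.0,"ay":0.0,"az":0.0,"jaw":1.0},{"tx":0.0,"ty":0.0,"tz":-0.7,"ax":0.0,"ay":0.0,"az":0.0,"jaw":1.0},{"tx":0.0,"ty":0.0,"tz":-0.36,"ax":0.0,"ay":0.0,"az":0.0,"jaw":1.0},{"tx":0.0,"ty":0.0,"tz":0.0,"ax":0.0,"ay":0.0,"az":0.0,"jaw":0.7},{"tx":0.0,"ty":0.0,"tz":0.0,"ax":0.0,"ay":0.0,"az":0.0,"jaw":0.5},{"tx":0.0,"ty":0.0,"tz":0.0,"ax":0.0,"ay":0.0,"az":0.0,"jaw":0.4},{"tx":0.0,"ty":0.0,"tz":0.0,"ax":0.0,"ay":0.0,"az":0.0,"jaw":0.4},{"tx":0.0,"ty":0.0,"tz":0.0,"ax":0.0,"ay":0.0,"az":0.0,"jaw":0.4}], "force": 30}}

```text
clock: 14.95
position: [0.5756, -0.1999, 0.0127]
ee_rot: [[-0.153, 0.988, 0.001], [0.988, 0.153, -0.0], [-0.001, 0.001, -1.0]]
force: [-0.4, -0.3, 6.1]
finger_gap: 0.629
finger_force: 32.4
```

Emit:
{"op": "apply_moves", "data": {"series": [{"tx":0.0,"ty":0.0,"tz":0.5,"ax":0.0,"ay":0.0,"az":0.0,"jaw":0.4},{"tx":0.0,"ty":0.0,"tz":1.0,"ax":0.0,"ay":0.0,"az":0.0,"jaw":0.4},{"tx":0.0,"ty":0.0,"tz":1.0,"ax":0.0,"ay":0.0,"az":0.0,"jaw":0.4},{"tx":0.0,"ty":0.0,"tz":1.0,"ax":0.0,"ay":0.0,"az":0.0,"jaw":0.4},{"tx":0.0,"ty":0.5,"tz":1.0,"ax":0.0,"ay":0.0,"az":0.0,"jaw":0.4},{"tx":-0.1,"ty":1.0,"tz":1.0,"ax":0.0,"ay":0.0,"az":0.005,"jaw":0.4},{"tx":-0.1,"ty":1.0,"tz":1.0,"ax":0.0,"ay":0.0,"az":0.005,"jaw":0.4},{"tx":-0.1,"ty":1.0,"tz":0.5,"ax":0.0,"ay":0.0,"az":0.005,"jaw":0.4},{"tx":-0.1,"ty":1.0,"tz":0.0,"ax":0.0,"ay":0.0,"az":0.005,"jaw":0.4},{"tx":-0.1,"ty":1.0,"tz":0.0,"ax":0.0,"ay":0.0,"az":0.005,"jaw":0.4},{"tx":-0.1,"ty":1.0,"tz":0.0,"ax":0.0,"ay":0.0,"az":0.005,"jaw":0.4},{"tx":-0.1,"ty":1.0,"tz":0.0,"ax":0.0,"ay":0.0,"az":0.005,"jaw":0.4},{"tx":-0.1,"ty":1.0,"tz":0.0,"ax":0.0,"ay":0.0,"az":0.005,"jaw":0.4},{"tx":-0.1,"ty":1.0,"tz":0.0,"ax":0.0,"ay":0.0,"az":0.005,"jaw":0.4},{"tx":-0.1,"ty":1.0,"tz":0.0,"ax":0.0,"ay":0.0,"az":0.005,"jaw":0.4},{"tx":-0.1,"ty":1.0,"tz":0.0,"ax":0.0,"ay":0.0,"az":0.0,"jaw":0.4},{"tx":-0.1,"ty":1.0,"tz":0.0,"ax":0.0,"ay":0.0,"az":0.0,"jaw":0.4},{"tx":-0.1,"ty":1.0,"tz":0.0,"ax":0.0,"ay":0.0,"az":0.0,"jaw":0.4},{"tx":0.0,"ty":1.0,"tz":0.0,"ax":0.0,"ay":0.0,"az":0.0,"jaw":0.4},{"tx":0.0,"ty":1.0,"tz":0.0,"ax":0.0,"ay":0.0,"az":0.0,"jaw":0.4}]}}

```text
clock: 17.45
position: [0.5421, 0.1886, 0.1875]
ee_rot: [[-0.23, 0.973, -0.0], [0.973, 0.23, 0.0], [0.0, -0.0, -1.0]]
force: [0.4, 0.4, -2.0]
finger_gap: 0.633
finger_force: 32.2
```

Emit:
{"op": "apply_moves", "data": {"series": [{"tx":0.0,"ty":1.0,"tz":0.0,"ax":0.0,"ay":0.0,"az":0.0,"jaw":0.4},{"tx":0.0,"ty":1.0,"tz":0.0,"ax":0.0,"ay":0.0,"az":0.0,"jaw":0.4},{"tx":0.0,"ty":1.0,"tz":0.0,"ax":0.0,"ay":0.0,"az":0.0,"jaw":0.4},{"tx":0.0,"ty":1.0,"tz":0.0,"ax":0.0,"ay":0.0,"az":0.0,"jaw":0.4},{"tx":0.0,"ty":1.0,"tz":-0.5,"ax":0.0,"ay":0.0,"az":0.0,"jaw":0.4},{"tx":0.0,"ty":0.25,"tz":-0.5,"ax":0.0,"ay":0.0,"az":0.0,"jaw":0.4},{"tx":0.0,"ty":0.0,"tz":0.0,"ax":0.0,"ay":0.0,"az":0.0,"jaw":0.4},{"tx":0.0,"ty":0.0,"tz":0.0,"ax":0.0,"ay":0.0,"az":0.0,"jaw":0.4}]}}

```text
clock: 18.45
position: [0.5429, 0.3176, 0.1618]
ee_rot: [[-0.228, 0.974, -0.0], [0.974, 0.228, -0.001], [-0.001, -0.001, -1.0]]
force: [0.4, 0.3, -1.6]
finger_gap: 0.631
finger_force: 32.2
```

Run:
```python
from h import *
o=observe();p=np.array(o['position']);yaw=np.arctan2(o['ee_rot'][1][1],o['ee_rot'][0][1]);print(p,np.degrees(yaw),o['finger_gap'])
ref={'side':[.547,.2906,.0783],'top':[.5483,.292,.0791]}
for k in ref:
    im,d=read_camera(k);P=pts(dict(im=im,d=d,X=cloud(k,d)),p[:2],.045,p[2]-.012,p[2]+.042)
    if len(P)>20:
        x,e=fit(P,[(0,0)],[p[0],p[1],p[2]+.013,yaw]);print(k,len(P),x,e,'to go mm',1e3*(np.array(ref[k])+[-.0065,.0272,.044]-x[:3]),13.4-np.degrees(x[3]))
```

```text
[0.54293441 0.31764587 0.16184365] 13.19638306223797 0.6307859384293785
side 1283 [0.54130184 0.31704505 0.17538275 0.22901123] 0.0006000742181387804 to go mm [ -0.80184193   0.75495444 -53.08274737] 0.2786229651209151
top 208 [0.54351072 0.31908163 0.17666862 0.2215185 ] 0.0007941099678075245 to go mm [ -1.71071717   0.11836655 -53.56862336] 0.7079246632109069
```

Emit:
{"op": "apply_moves", "data": {"series": [{"tx":-0.04,"ty":0.02,"tz":-0.6,"ax":0.0,"ay":0.0,"az":0.0,"jaw":0.4},{"tx":0.0,"ty":0.0,"tz":-0.6,"ax":0.0,"ay":0.0,"az":0.0,"jaw":0.4},{"tx":0.0,"ty":0.0,"tz":-0.4,"ax":0.0,"ay":0.0,"az":0.0,"jaw":0.4},{"tx":0.0,"ty":0.0,"tz":-0.3,"ax":0.0,"ay":0.0,"az":0.0,"jaw":0.4},{"tx":0.0,"ty":0.0,"tz":-0.1,"ax":0.0,"ay":0.0,"az":0.0,"jaw":0.4},{"tx":0.0,"ty":0.0,"tz":0.0,"ax":0.0,"ay":0.0,"az":0.0,"jaw":0.4},{"tx":0.0,"ty":0.0,"tz":0.0,"ax":0.0,"ay":0.0,"az":0.0,"jaw":0.4}]}}

```text
clock: 19.42
position: [0.5419, 0.3197, 0.1124]
ee_rot: [[-0.23, 0.973, 0.001], [0.973, 0.23, 0.0], [0.0, 0.001, -1.0]]
force: [-0.7, 0.6, -1.0]
finger_gap: 0.627
finger_force: 32.2
```

Emit:
{"op": "apply_moves", "data": {"series": [{"tx":0.0,"ty":0.0,"tz":-0.06,"ax":0.0,"ay":0.0,"az":0.0,"jaw":0.4},{"tx":0.0,"ty":0.0,"tz":0.0,"ax":0.0,"ay":0.0,"az":0.0,"jaw":0.4},{"tx":0.0,"ty":0.0,"tz":0.0,"ax":0.0,"ay":0.0,"az":0.0,"jaw":0.4}]}}

```text
clock: 19.8
position: [0.5417, 0.3196, 0.1106]
ee_rot: [[-0.23, 0.973, 0.0], [0.973, 0.23, 0.0], [0.0, 0.0, -1.0]]
force: [0.1, 0.2, -2.2]
finger_gap: 0.628
finger_force: 32.2
```

Emit:
{"op": "apply_moves", "data": {"series": [{"tx":0.0,"ty":0.0,"tz":-0.06,"ax":0.0,"ay":0.0,"az":0.0,"jaw":0.4},{"tx":0.0,"ty":0.0,"tz":0.0,"ax":0.0,"ay":0.0,"az":0.0,"jaw":0.4},{"tx":0.0,"ty":0.0,"tz":0.0,"ax":0.0,"ay":0.0,"az":0.0,"jaw":0.4}]}}

```text
clock: 20.18
position: [0.5418, 0.3195, 0.1091]
ee_rot: [[-0.23, 0.973, 0.0], [0.973, 0.23, 0.0], [-0.0, 0.0, -1.0]]
force: [-0.2, -0.3, -0.4]
finger_gap: 0.631
finger_force: 32.4
```

Emit:
{"op": "apply_moves", "data": {"series": [{"tx":0.0,"ty":0.0,"tz":-0.03,"ax":0.0,"ay":0.0,"az":0.0,"jaw":0.4},{"tx":0.0,"ty":0.0,"tz":0.0,"ax":0.0,"ay":0.0,"az":0.0,"jaw":0.4},{"tx":0.0,"ty":0.0,"tz":0.0,"ax":0.0,"ay":0.0,"az":0.0,"jaw":0.4}]}}

```text
clock: 20.55
position: [0.542, 0.3194, 0.109]
ee_rot: [[-0.23, 0.973, 0.001], [0.973, 0.23, 0.0], [0.0, 0.001, -1.0]]
force: [-1.0, -1.6, 7.4]
finger_gap: 0.632
finger_force: 33.3
```

Emit:
{"op": "apply_moves", "data": {"series": [{"tx":0.0,"ty":0.0,"tz":0.01,"ax":0.0,"ay":0.0,"az":0.0,"jaw":0.4},{"tx":0.0,"ty":0.0,"tz":0.0,"ax":0.0,"ay":0.0,"az":0.0,"jaw":0.66},{"tx":0.0,"ty":0.0,"tz":0.0,"ax":0.0,"ay":0.0,"az":0.0,"jaw":0.72},{"tx":0.0,"ty":0.0,"tz":0.0,"ax":0.0,"ay":0.0,"az":0.0,"jaw":0.9},{"tx":0.0,"ty":0.0,"tz":0.0,"ax":0.0,"ay":0.0,"az":0.0,"jaw":1.0},{"tx":0.0,"ty":0.0,"tz":0.3,"ax":0.0,"ay":0.0,"az":0.0,"jaw":1.0},{"tx":0.0,"ty":0.0,"tz":0.7,"ax":0.0,"ay":0.0,"az":0.0,"jaw":1.0},{"tx":0.0,"ty":0.0,"tz":1.0,"ax":0.0,"ay":0.0,"az":0.0,"jaw":1.0},{"tx":0.0,"ty":0.0,"tz":1.0,"ax":0.0,"ay":0.0,"az":0.0,"jaw":1.0},{"tx":0.0,"ty":0.0,"tz":1.0,"ax":0.0,"ay":0.0,"az":0.0,"jaw":1.0},{"tx":0.0,"ty":-1.0,"tz":0.5,"ax":0.0,"ay":0.0,"az":0.0,"jaw":1.0},{"tx":0.0,"ty":-1.0,"tz":0.0,"ax":0.0,"ay":0.0,"az":0.0,"jaw":1.0},{"tx":0.0,"ty":-1.0,"tz":0.0,"ax":0.0,"ay":0.0,"az":0.0,"jaw":1.0},{"tx":0.0,"ty":-1.0,"tz":0.0,"ax":0.0,"ay":0.0,"az":0.0,"jaw":1.0},{"tx":0.0,"ty":-1.0,"tz":0.0,"ax":0.0,"ay":0.0,"az":0.0,"jaw":1.0},{"tx":0.0,"ty":-1.0,"tz":0.0,"ax":0.0,"ay":0.0,"az":0.0,"jaw":1.0},{"tx":0.0,"ty":-1.0,"tz":0.0,"ax":0.0,"ay":0.0,"az":0.0,"jaw":1.0},{"tx":0.0,"ty":-1.0,"tz":0.0,"ax":0.0,"ay":0.0,"az":0.0,"jaw":1.0},{"tx":0.0,"ty":-1.0,"tz":0.0,"ax":0.0,"ay":0.0,"az":0.0,"jaw":1.0},{"tx":0.0,"ty":0.0,"tz":0.0,"ax":0.0,"ay":0.0,"az":0.0,"jaw":1.0}]}}

```text
clock: 23.05
position: [0.5413, 0.0914, 0.2208]
ee_rot: [[-0.226, 0.974, -0.001], [0.974, 0.226, -0.001], [-0.001, -0.001, -1.0]]
force: [-0.1, 0.5, 0.7]
finger_gap: 0.997
finger_force: 0.0
```

```bash
python3 look.py s4 top
```

```text
[0.54148019 0.09420868 0.22070354] 13.235383241372162
side 3838 [0.547  0.2907 0.0782] 13.41 0.0005
  roll 3 1141 [0.1 0.  0. ] 12.9
  roll 4 144 [0.2 0.1 0.1] 13.1
  roll 5 1263 [ 0.1 -0.1 -0.3] 13.3
top 1182 [0.5484 0.2921 0.0789] 13.47 0.0007
  roll 3 147 [ 0.3 -1.   0.8] 13.2
  roll 4 301 [ 0.2  0.  -0.2] 13.6
  roll 5 477 [-0.1 -0.1 -0.2] 13.2
```

View pics/s4.png

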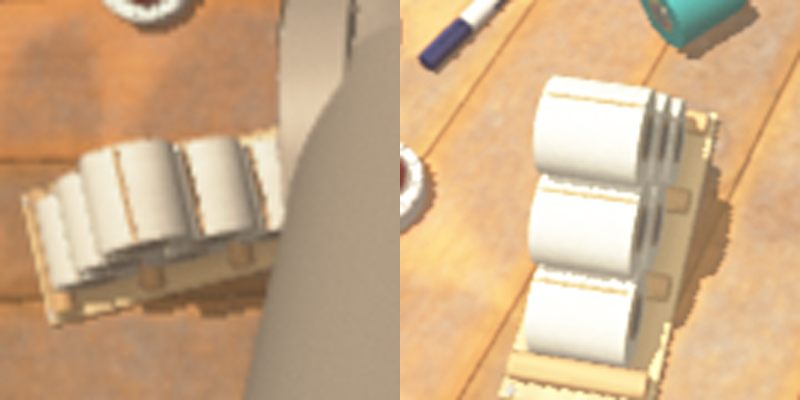

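The pyramid is complete: the top roll is at crop (132,195) in the top view and (590,130) in the side view. The rolls fit the intended positions to about 1 mm, and the arm is clear.

```bash
python3 -c "from cell import *;print(close_job())"
```

```text
the job is handed in; nothing more can be done
None
```

The pyramid is finished: one loose full-size roll lies in the open saddle and the other on top, both within about 1 mm of their places in the last camera check, standing by themselves with the arm clear, and the job was handed in at about 23 s.

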